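# Unmould a chocolate lolly and hold it slanted over the dish

## Task

The chocolate lollies have set: draw the pink one up out of its mould by its handle, turn it to a slant about halfway between upright and lying flat (45 degrees, handle end uppermost), and hold it still like that with the chocolate over the middle of the oval dish, at least a hand's breadth above it, so that it can be sprinkled. Finish while still holding it up there in the gripper; do not put it down or let it touch the dish. Leave the other two lollies in the mould, and leave the dish and the things round about where they stand.

Things in the scene. Friction and masses are not known exactly. Their poses are not given: they have to be found in the camera images.
- pink_lolly_handle (a point): pink chocolate lolly (about 75 g) upright in a cavity of the mould; this point: middle of its cream plastic handle, where it is gripped. z up along the lolly, x across the handle's flat faces (pinch along x), y along its width. Handle: flat paddle 10 mm thick (x), 26 mm wide (y), from 20 mm below this point to 22 mm above; chocolate top 28 mm below it, lolly's lower end 96 mm below it
- pink_lolly_choc (a point): centre of the pink lolly's chocolate block, 22 mm (x) by 38 mm (y) by 68 mm high, 62 mm below the middle of its handle along the lolly; same axes. At the start it stands on the cavity's floor with 1.5 mm play on each side; 12 mm of chocolate and the whole handle stand out of the mould
- pink_lolly_tip (a point): middle of the pink lolly's lower end (96 mm below the middle of the handle along the lolly)
- dark_lolly_handle (a point): dark brown chocolate lolly, the same shape and size as the pink lolly, standing in another cavity of the mould; this point is the centre of its handle, 96 mm above its lower end; to be left in the mould
- white_lolly_handle (a point): white (ivory) chocolate lolly, the same shape and size as the pink lolly, standing in another cavity of the mould; this point is the centre of its handle, 96 mm above its lower end; to be left in the mould
- mould: sage-green lolly mould, fixed on the worktop, 56 mm (x) by 190 mm (y) by 66 mm high, with a flange 5 mm wider all round at its foot; three cavities in a row along its y, at y = -62, 0 and +62 mm, each 56 mm deep, the lollies' x along the mould's x. Origin at the centre of its underside. Which lolly stands in which cavity varies
- dish: cream oval dish with a gilt rim, lying empty on the worktop, 117 mm (x) by 189 mm (y), 22 mm high; origin at the centre of its underside
- teal_mug: bystander: teal mug, 68x99x73 mm; origin at the centre of its underside; to be left where it stands
- coffee: bystander: glass jar with dark coffee and wooden lid, 66 mm across, 106 high; origin at the centre of its underside; to be left where it stands
- glass_cup: bystander: clear glass cup with handle, 45x77x51 mm; origin at the centre of its underside; to be left where it stands
- tea_glass: bystander: small amber tea glass, 39 mm across, 52 high; origin at the centre of its underside; to be left where it stands
- vase: bystander: amber glass beaker, 64 mm across, 110 high; origin at the centre of its underside; to be left where it stands
Not all that is in view belongs to the job. Leave any yellow look-alike of the part that bears pink_lolly_handle alone. Leave any orange look-alike of the mould alone.

How it is judged (in metres and radians):
On the way:
1. the pink lolly is drawn out of its cavity, in the gripper, its lower end above the mould's top face (z of pink_lolly_tip in the frame of mould above 0.07 m and contact force between the fingers and pink_lolly above 0.5 N), for 0.1 s.
At the end, for the whole second after the job is handed in: Fingers hold the pink lolly at rest, 30 to 60 deg from vertical, handle end up, chocolate centre within 50 mm horizontally of the dish's centre, lower end 90 mm or more above the worktop, touching neither mould nor dish; other lollies within 15 mm and dish within 30 mm of their start (contact force between the fingers and pink_lolly above 0.5 N and angle between pink_lolly_choc's own z axis and vertical between 0.52 and 1.05 rad and horizontal distance between pink_lolly_choc and dish below 0.05 m and height (world z) of pink_lolly_tip above 0.09 m and contact force between pink_lolly and mould below 0.1 N and contact force between pink_lolly and dish below 0.1 N and linear speed of pink_lolly below 0.03 m/s and angular speed of pink_lolly below 0.3 rad/s and distance of each of dark_lolly_handle, white_lolly_handle from where it was at the start of the episode below 0.015 m and distance of dish from where it was at the start of the episode below 0.03 m); the arm keeps its last pose, push and grip.
It fails at once if another lolly is moved by more than 15 mm (distance of any of dark_lolly_handle, white_lolly_handle from where it was at the start of the episode above 0.015 m).
It fails at once if the dish is shifted by more than 30 mm, or the pink lolly touches it (distance of dish from where it was at the start of the episode above 0.03 m or contact force between pink_lolly and dish above 0.3 N).
It fails at once if a bystander is moved by more than 30 mm (distance of any of teal_mug, coffee, glass_cup, tea_glass, vase from where it was at the start of the episode above 0.03 m).
It also fails if it takes over 35 s, if anything falls off the work surface, if the arm or the gripper's body presses on something with over 40 N, if the wrist force passes 120 N, or if a joint passes its speed limit or range.

## Robot

A 6-joint arm with a two-finger parallel gripper is mounted at the origin on a cart in front of the work surface, level with it; the furniture and walls round the work are solid. World frame = base frame: x ahead of the robot, y to its left, z up, the work surface at z = 0. Lengths are in m, angles in degrees, forces in N, time in s.
With the tool pointing down it reaches from about 0.4 to 0.825 m from the base axis. Payload 7 kg.
Tool frame: the origin (TCP) lies midway between the tips of the shut fingers; the grasp point (between the pads) lies 19 mm behind it; z points along the fingers, y is the line along which they close (so a half turn about z gives the same grasp; the last joint's range is limited). The gripper opens to 88 mm and grips with 3 to 60 N. Pads are 19 mm wide; open, the fingers measure 130 mm over their backs; the gripper's body (78 mm by 193 mm) begins 47 mm behind the grasp point.
Start: joints at [88.299, 20.546, 0.682, 0, -70.136, -16.507], TCP at [0.211, 0.641, 0.227] pointing down, gripper open.
Joint ranges: [-176.03, 176.03], [-82.01, 121.73], [-58.28, 71.71], [-173.87, 95.51], [-174.79, -0.11], [-173.66, 173.66]. Speed limits (degrees/s): [136.94, 136.94, 172.46, 180, 180, 180].

## Interface

Orientations are given as a 3x3 rotation matrix whose columns are the frame's x, y, z axes.
In Python, from rig import robot gives the robot as it stands. Calls block until the motion is done:
- robot.goto(position, orientation): joint-space move of the TCP to a pose.
- robot.servo_line(position, ori=None, speed=0.15): straight line of the TCP; ori=None keeps the orientation; speed is the mean speed in m/s.
- robot.movej(angles): joint-space move.
- robot.move_gripper(opening): opening from 0.0 (shut) to 1.0 (fully open); the grip force is fixed at half the most; returns when the fingers have stopped.
- robot.dwell(seconds).
- robot.ik(position, orientation): joint angles nearest the present ones, or None.
- robot.grab_frame(name): name is "side" or "top"; returns (picture, depth): 400x640x3 uint8, red, green, blue; 400x640 float32, m along the optical axis (not along the pixel's ray), 0 where there is no reading.
- robot.camera_info(name): a dict with "vfov" (degrees; the focal length in pixels is half the picture's height over the tangent of half this angle, whatever the lens; pixels are square), "cx", "cy" (the principal point, pixels), "view" (4x4, takes a point from world to camera coordinates). Camera axes: x right, y down, z forward; pixel columns grow to the right and rows downward; lengths in m; the calibration is good to about 2 mm. A picture is of the moment at which its call begins. camera_info takes no time and is no camera call.
A pose or a line that the arm cannot do raises robot.Unreachable and nothing moves.
- robot.job_done(): hands the job in; it is judged then, once.
Readings, each from a call of its own:
- robot.read_t(): time.
- robot.read_qpos(): joint angles.
- robot.read_qvel(): joint speeds.
- robot.read_effort(): joint torques, N m.
- robot.read_position(): TCP position.
- robot.read_tcp_rot(): TCP orientation.
- robot.read_force(): force on the tool from outside, world axes, zero at the start.
- robot.read_ft_torque(): the same for the moment, N m.
- robot.read_grip_width(): opening from 0.0 (shut) to 1.0 (fully open).
- robot.read_finger_force(): force on a finger pad.
Only numpy, scipy, OpenCV 4.12 (cv2) and the standard library are available. Lean on these libraries where they do the work, as an engineer would, in place of code of your own. Each camera call takes 0.05 s, during which the arm holds its last target. There are 200 camera calls.

## Working session

There is one attempt and no reset: what is moved stays moved. The work goes in short steps, each a Python script; the robot and the scene stay as the last script left them, time stands still between calls to the robot, and variables do not carry over. Pictures are saved under pics/ and viewed, at most 10 in all, crops included, and the job is handed in when it is done.

```bash
mkdir -p pics
cat > h.py <<'E'
import numpy as np, cv2
from rig import robot
def cam(n):
    i=robot.camera_info(n); f=200/np.tan(np.radians(i['vfov'])/2); return f,i['cx'],i['cy'],np.array(i['view'])
def pts(n,depth):
    f,cx,cy,V=cam(n); v,u=np.mgrid[0:400,0:640]
    P=np.stack([(u-cx)*depth/f,(v-cy)*depth/f,depth,np.ones_like(depth)],-1)
    return (P@np.linalg.inv(V).T)[...,:3]
def ray(n,u,v,z):
    f,cx,cy,V=cam(n); M=np.linalg.inv(V); d=M[:3,:3]@[(u-cx)/f,(v-cy)/f,1]; o=M[:3,3]
    return o+d*(z-o[2])/d[2]
E
python3 - <<'E'
from h import *
for n in('side','top'):
    p,d=robot.grab_frame(n); cv2.imwrite(f'pics/{n}0.png',p[...,::-1]); np.save(f'{n}0.npy',d)
    V=cam(n)[3]; print(n,cam(n)[:3],np.linalg.inv(V)[:3].round(3).tolist())
E
```

```text
side (np.float64(445.9052024284377), 324.23782275205286, 198.680907758123) [[0.975, -0.086, 0.203, 0.271], [-0.22, -0.442, 0.87, -1.317], [0.015, -0.893, -0.45, 0.731]]
top (np.float64(431.18053779816563), 319.68641055716233, 197.55757464457457) [[-0.036, -0.977, 0.211, 0.212], [-0.999, 0.036, -0.007, -0.077], [-0.001, -0.211, -0.977, 1.701]]
```

View pics/top0.png

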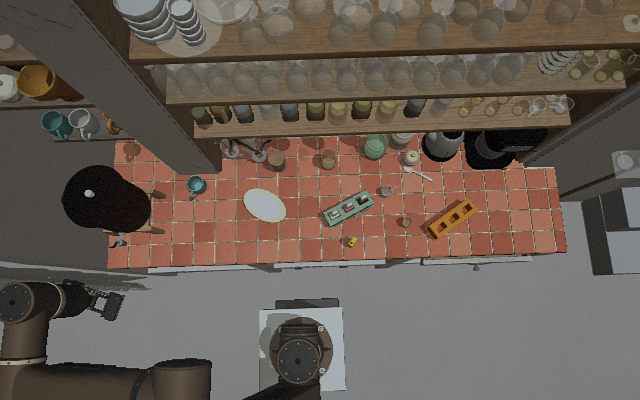

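View pics/side0.png

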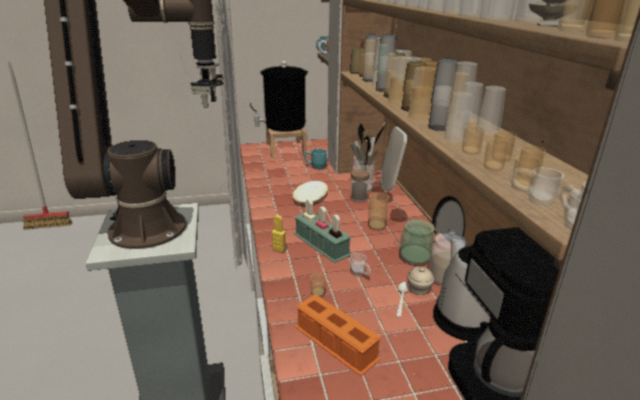

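The top view shows the sage mould with three lollies at about (347,208), the dish at (264,205), an orange empty mould at (452,218) and a yellow look-alike at (352,241). In the side view the mould is at (322,235), with handles at (309,208), (323,215) and (336,222). I could mistake any of those three lollies or the yellow one at side (279,235) for the target. The one with pink chocolate looks like the middle one, so I'll check it in a crop.

Run:
```python
from h import *
a=cv2.imread('pics/side0.png')[180:270,260:370]; b=cv2.imread('pics/top0.png')[180:255,310:390]
a=cv2.resize(a,None,fx=5,fy=5,interpolation=2)[:450]; b=cv2.resize(b,None,fx=3,fy=3,interpolation=2)
o=np.zeros((450,790,3),np.uint8); o[:,:550]=a; o[:225,550:790]=b; cv2.imwrite('pics/crop.png',o)
d=np.load('top0.npy'); P=pts('top',d); im=cv2.imread('pics/top0.png')
hsv=cv2.cvtColor(im,cv2.COLOR_BGR2HSV)
def rect(mask,nm):
    c=max(cv2.findContours(mask.astype(np.uint8),0,2)[0],key=cv2.contourArea); m=np.zeros((400,640),np.uint8); cv2.drawContours(m,[c],-1,1,-1)
    q=P[(m>0)&mask.astype(bool)]; z=np.percentile(q[:,2],[5,50,95]); print(nm,cv2.minAreaRect(c),'z',z.round(3),'med',np.median(q,0).round(3)); return c
g=np.zeros((400,640),bool); g[180:235,310:385]=1
top=g&(abs(P[...,2]-.066)<.008); q=P[top][:,:2].astype(np.float32); print(top.sum(),cv2.minAreaRect((q*1000)))
green=g&(hsv[...,0]>40)&(hsv[...,0]<95)&(hsv[...,1]>30); rect(green,'mould')
pk=g&(P[...,2]>.072)&(P[...,2]<.16); print('tall',pk.sum())
n,l,s,c=cv2.connectedComponentsWithStats(pk.astype(np.uint8))
for i in range(1,n):
  if s[i,4]>2: print(c[i],s[i,4],np.median(P[l==i],0).round(3),P[l==i][:,2].max().round(3))
g2=np.zeros((400,640),bool); g2[180:230,235:295]=1
ds=g2&(hsv[...,1]<90)&(hsv[...,2]>120); ct=rect(ds,'dish')
w=np.array([ray('top',*p[0],.02) for p in ct])[:,:2]; print(cv2.minAreaRect((w*1000).astype(np.float32)))
# shelf heights/front edge
for r in range(5,150,8): print(r,P[r,330].round(3),end=' ')
print(); print(P[262,330],P[238,352],P[190,386],P[160,328])
```

```text
610 ((523.1743774414062, -196.68310546875), (62.10516357421875, 196.44061279296875), 26.236780166625977)
mould ((347.7196960449219, 208.84950256347656), (17.705883026123047, 51.52941131591797), 61.927513122558594) z [0.007 0.065 0.072] med [ 0.517 -0.195  0.065]
tall 191
[362.64 198.94] 50 [ 0.547 -0.251  0.091] 0.134
[348.27586207 206.44827586] 58 [ 0.521 -0.195  0.086] 0.135
[333.89655172 214.29310345] 58 [ 0.492 -0.139  0.088] 0.134
dish ((266.8575439453125, 207.76431274414062), (47.827796936035156, 41.700477600097656), 66.61477661132812) z [-0.001  0.011  0.023] med [0.554 0.131 0.011]
((542.3076171875, 121.92372131347656), (194.31442260742188, 164.1991424560547), 21.65503692626953)
5 [ 0.812 -0.121  0.881] 13 [ 0.79  -0.12   0.885] 21 [ 0.743 -0.117  0.925] 29 [ 0.726 -0.116  0.924] 37 [ 0.72  -0.116  0.906] 45 [ 0.715 -0.117  0.884] 53 [ 0.698 -0.116  0.881] 61 [ 0.768 -0.122  0.726] 69 [ 0.748 -0.122  0.723] 77 [ 0.731 -0.121  0.716] 85 [ 0.727 -0.122  0.68 ] 93 [ 0.712 -0.121  0.665] 101 [ 0.699 -0.121  0.645] 109 [ 0.738 -0.126  0.505] 117 [ 0.73  -0.127  0.463] 125 [ 0.726 -0.128  0.41 ] 133 [ 0.698 -0.127  0.413] 141 [ 0.819 -0.141 -0.003] 149 [ 0.748 -0.136  0.104] 
[ 0.34940015 -0.13165174 -0.45668583] [ 0.40345483 -0.2059136   0.06557352] [ 0.59846443 -0.35708992  0.01079752] [ 0.73567116 -0.12907601  0.00159823]
```

View pics/crop.png

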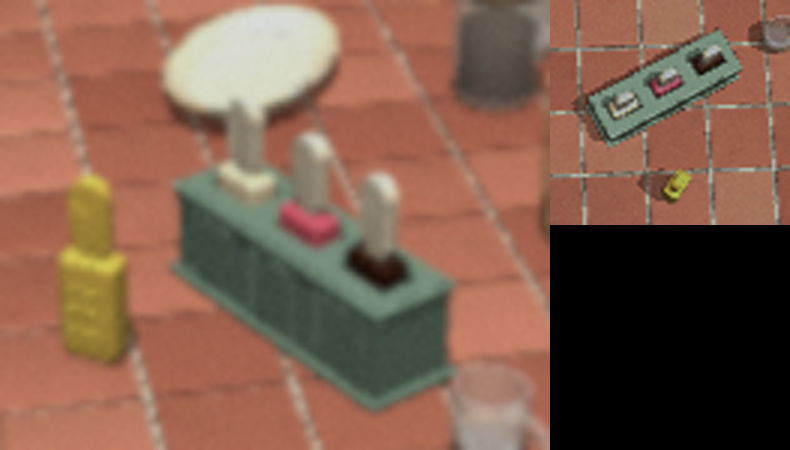

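Pink is the middle lolly: top pixel (348,206), handle near (0.521,-0.196), with white toward +y and dark toward -y. The handle tops measure about 0.13 m against an expected 0.128. Next I'll refine the dish position and check the grey vertical strip near the arm's path.

Run:
```python
from h import *
d=np.load('top0.npy'); P=pts('top',d)
im=cv2.imread('pics/top0.png'); hsv=cv2.cvtColor(im,cv2.COLOR_BGR2HSV)
print(hsv[205,264],hsv[205,235],hsv[196,250])
m=np.zeros((400,640),np.uint8); m[183:226,238:292]=((hsv[...,0]>18)&(hsv[...,0]<40)&(hsv[...,2]>110))[183:226,238:292]
m=cv2.morphologyEx(m,cv2.MORPH_OPEN,np.ones((5,5)))
c=max(cv2.findContours(m,0,2)[0],key=cv2.contourArea); w=np.array([ray('top',*p[0],.02) for p in c])[:,:2]
print(cv2.fitEllipse((w*1000).astype(np.float32)))
D=np.load('side0.npy'); S=pts('side',D)
for v,u in [(50,232),(100,235),(200,238),(260,242),(100,220),(50,310),(60,285),(110,285),(208,309),(213,310)]: print((u,v),S[v,u].round(3))
i=cv2.imread('pics/side0.png').astype(int)[200:250,290:360]; pm=(i[...,2]-i[...,1]>70)&(i[...,0]-i[...,1]>0)
q=S[200:250,290:360][pm]; print('pink side',pm.sum(),np.median(q,0))
# lolly handles from side, z>.09
B=np.zeros((400,640),np.uint8); B[195:240,295:350]=((S[...,2]>.09)&(S[...,2]<.14)&(S[...,1]<0))[195:240,295:350]
n,l,s,cc=cv2.connectedComponentsWithStats(B)
for k in range(1,n):
  if s[k,4]>10: print(cc[k],s[k,4],np.median(S[l==k],0).round(3))
# trial IK
a=np.radians(26.5)
y=np.array([np.cos(a),np.sin(a),0]); z=np.array([0,0,-1.]); 
for sg in(1,-1):
  R=np.c_[np.cross(sg*y,z),sg*y,z]; print(robot.ik([.521,-.196,.087],R),robot.ik([.521,-.196,.26],R))
```

```text
[103  13 179] [ 11  85 150] [106  16 178]Traceback (most recent call last):
  File "<stdin>", line 7, in <module>
ValueError: max() iterable argument is empty
```

Run:
```python
from h import *
d=np.load('top0.npy'); P=pts('top',d)
im=cv2.imread('pics/top0.png'); hsv=cv2.cvtColor(im,cv2.COLOR_BGR2HSV)
m=np.zeros((400,640),np.uint8); m[183:226,238:292]=((hsv[...,1]<60)&(hsv[...,2]>120))[183:226,238:292]
m=cv2.morphologyEx(m,cv2.MORPH_OPEN,np.ones((5,5)))
c=max(cv2.findContours(m,0,2)[0],key=cv2.contourArea); w=np.array([ray('top',*p[0],.02) for p in c])[:,:2]
print(cv2.fitEllipse((w*1000).astype(np.float32)))
D=np.load('side0.npy'); S=pts('side',D)
for v,u in [(50,232),(100,235),(200,238),(260,242),(100,220),(110,285)]: print((u,v),S[v,u].round(3))
i=cv2.imread('pics/side0.png').astype(int)[200:250,290:360]; pm=(i[...,2]-i[...,1]>70)&(i[...,0]-i[...,1]>0)
q=S[200:250,290:360][pm]; print('pink side',pm.sum(),np.median(q,0))
B=np.zeros((400,640),np.uint8); B[195:240,295:350]=((S[...,2]>.09)&(S[...,2]<.14)&(S[...,1]<0))[195:240,295:350]
n,l,s,cc=cv2.connectedComponentsWithStats(B)
for k in range(1,n):
  if s[k,4]>10: print(cc[k],s[k,4],np.median(S[l==k],0).round(3))
a=np.radians(26.5)
y=np.array([np.cos(a),np.sin(a),0]); z=np.array([0,0,-1.]); 
for sg in(1,-1):
  R=np.c_[np.cross(sg*y,z),sg*y,z]
  for h in(.087,.26): print(np.round(robot.ik([.521,-.196,h],R),1))
C=np.array([.545,.13,.24])
for ph in (0,15,-20):
 p=np.radians(ph); z=np.array([np.cos(p),np.sin(p),-1])/2**.5
 for sg in(1,-1):
  y=sg*np.array([-np.sin(p),np.cos(p),0]); q=robot.ik(C-.043*z,np.c_[np.cross(y,z),y,z]); print(ph,sg,None if q is None else np.round(q,1))
```

```text
((553.3823852539062, 132.47372436523438), (112.67140197753906, 182.13084411621094), 147.03236389160156)
(232, 50) [0.36  1.91  0.258]
(235, 100) [ 0.355  1.921 -0.087]
(238, 200) [ 0.307  1.061 -0.459]
(242, 260) [ 0.3    0.97  -0.819]
(220, 100) [ 0.251  1.903 -0.078]
(285, 110) [0.526 0.545 0.209]
pink side 46 [ 0.52119177 -0.210986    0.07476506]
[309.08536585 204.95121951] 82 [ 0.497 -0.15   0.109]
[322.05952381 212.83333333] 84 [ 0.524 -0.205  0.11 ]
[335.54081633 221.01020408] 98 [ 0.551 -0.261  0.11 ]
[  -0.5   17.1  -24.7    0.   -48.2 -153. ]
[  -0.5    8.2  -11.5    0.   -70.3 -153. ]
[ -0.5  17.1 -24.7   0.  -48.2  27. ]
[ -0.5   8.2 -11.5   0.  -70.3  27. ]
0 1 None
0 -1 None
15 1 None
15 -1 None
-20 1 None
-20 -1 None
```

Dish centre is (0.553,0.132); the fit of 113 x 182 mm matches the given size. Pink handle from the two views agrees to a few mm: (0.520,-0.195), yaw about 26°. The grey strip is far away (y > 0.97). I'll sweep azimuths for a reachable slant.

Run:
```python
from h import *
for zc in (.2,.26,.32):
 C=np.array([.553,.132,zc])
 for t in (40,45):
  t=np.radians(t)
  for ph in range(0,360,20):
   p=np.radians(ph); z=np.array([np.cos(p)*np.sin(t),np.sin(p)*np.sin(t),-np.cos(t)]); h=np.array([-np.sin(p),np.cos(p),0]); k=np.cross(h,z)
   for nm,y in (('h',h),('-h',-h),('k',k),('-k',-k)):
    q=robot.ik(C-.043*z,np.c_[np.cross(y,z),y,z])
    if q is not None: print(zc,round(np.degrees(t)),ph,nm,np.round(q))
```

```text
0.2 40 40 h [ 23.  -8. -34. -24. -27. -56.]
0.2 40 40 -h [ 23.  -8. -34. -24. -27. 124.]
0.2 40 40 k [ 23.  -8. -34. -24. -27.  34.]
0.2 40 40 -k [  23.   -8.  -34.  -24.  -27. -146.]
0.2 40 60 h [  6.   1. -19. -41. -52. -15.]
0.2 40 60 -h [  6.   1. -19. -41. -52. 165.]
0.2 40 60 k [  6.   1. -19. -41. -52.  75.]
0.2 40 60 -k [   6.    1.  -19.  -41.  -52. -105.]
0.2 40 80 h [  1.  10.  -8. -42. -69.   4.]
0.2 40 80 k [  1.  10.  -8. -42. -69.  94.]
0.2 40 80 -k [  1.  10.  -8. -42. -69. -86.]
0.2 40 100 h [  1.  18.   2. -40. -83.  17.]
0.2 40 100 -h [   1.   18.    2.  -40.  -83. -163.]
0.2 40 100 k [  1.  18.   2. -40. -83. 107.]
0.2 40 100 -k [  1.  18.   2. -40. -83. -73.]
0.2 40 120 h [  4.  25.  11. -36. -95.  29.]
0.2 40 120 -h [   4.   25.   11.  -36.  -95. -151.]
0.2 40 120 k [  4.  25.  11. -36. -95. 119.]
0.2 40 120 -k [  4.  25.  11. -36. -95. -61.]
0.2 40 140 h [   9.   31.   19.  -30. -104.   40.]
0.2 40 140 -h [   9.   31.   19.  -30. -104. -140.]
0.2 40 140 k [   9.   31.   19.  -30. -104.  130.]
0.2 40 140 -k [   9.   31.   19.  -30. -104.  -50.]
0.2 40 160 h [  1
[... 17159 characters left out ...]
 18. -12.  30. -94. -52.]
0.32 45 280 k [  55.   18.  -12.   30.  -94. -142.]
0.32 45 280 -k [ 55.  18. -12.  30. -94.  38.]
0.32 45 300 h [ 59.   9. -27.  38. -82. 135.]
0.32 45 300 -h [ 59.   9. -27.  38. -82. -45.]
0.32 45 300 k [  59.    9.  -27.   38.  -82. -135.]
0.32 45 300 -k [ 59.   9. -27.  38. -82.  45.]
0.32 45 320 h [ 61.  -1. -40.  47. -70. 144.]
0.32 45 320 -h [ 61.  -1. -40.  47. -70. -36.]
0.32 45 320 k [  61.   -1.  -40.   47.  -70. -126.]
0.32 45 320 -k [ 61.  -1. -40.  47. -70.  54.]
0.32 45 340 h [ 57. -11. -51.  57. -55. 156.]
0.32 45 340 -h [ 57. -11. -51.  57. -55. -24.]
0.32 45 340 k [  57.  -11.  -51.   57.  -55. -114.]
0.32 45 340 -k [ 57. -11. -51.  57. -55.  66.]
```

I'll approach at azimuth 80°: joints near [-3,8,-4,-46,-76,4], close to the grasp posture and clear of the shelves. To clear the black pot at y>0.54, I'll pull in first and then swing over.

```bash
cat >> h.py <<'E'
a=np.radians(26); yy=-np.array([np.cos(a),np.sin(a),0]); zz=np.array([0,0,-1.]); RG=np.c_[np.cross(yy,zz),yy,zz]
G=np.array([.5205,-.195,.087])
E
python3 - <<'E'
from h import *
R0=np.array(robot.read_tcp_rot())
robot.goto([.15,.43,.33],R0)
robot.move_gripper(.6)
robot.goto([G[0],G[1],.17],RG)
print(robot.read_t(),robot.read_position(),robot.read_force(),robot.read_grip_width())
p,d=robot.grab_frame('side'); c=cv2.resize(p[130:260,240:400,::-1],None,fx=4,fy=4,interpolation=2); cv2.imwrite('pics/above.png',c)
E
```

```text
4.4833 [ 0.52088624 -0.19432944  0.17025827] [-0.01712693  0.29006275 -0.03074358] 0.6023088193097715
```

View pics/above.png

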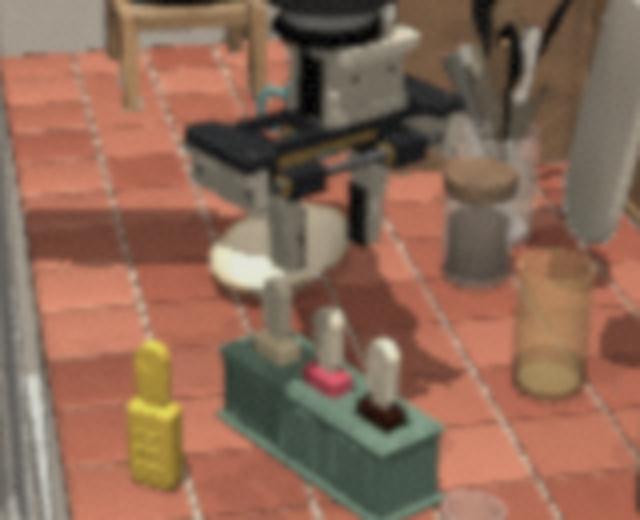

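The fingers (crop tips at (290,265) and (360,240), midpoint about (326,253)) straddle a point above the pink handle's top (330,310). I'll descend, grip and lift a little.

Run:
```python
from h import *
robot.servo_line(G,speed=.06)
print(robot.read_position(),robot.read_force())
robot.move_gripper(0.0)
print(robot.read_grip_width()*88,robot.read_finger_force(),robot.read_force(),robot.read_ft_torque())
robot.servo_line(G+[0,0,.025],speed=.03)
print(robot.read_t(),robot.read_position(),robot.read_force(),robot.read_finger_force())
p,d=robot.grab_frame('side'); c=cv2.resize(p[150:260,260:380,::-1],None,fx=4,fy=4,interpolation=2); cv2.imwrite('pics/grip.png',c)
```

```text
[ 0.52082728 -0.19502152  0.08743159] [-0.81927829  0.08609889 -0.1340186 ]
10.179288994908642 29.99998348983354 [-0.26349944  0.27874086  0.16791602] [0.03062161 0.02510864 0.02782668]
7.8083 [ 0.52032935 -0.1949863   0.11183897] [ 1.10754117 -0.25566066 -0.46555832] 29.999771856601
```

View pics/grip.png

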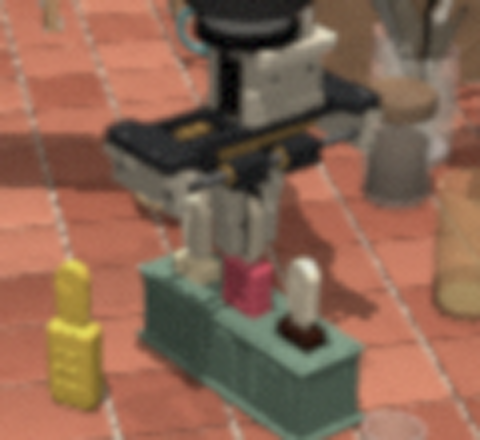

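The gripper closed to 10.2 mm, matching the handle. The pink block (crop (248,285)) has risen cleanly and the other two lollies have stayed put. I'll lift fully and swing to the slanted pose.

Run:
```python
from h import *
robot.servo_line(G+[0,0,.21],speed=.08)
robot.dwell(.2)
print(robot.read_force(),robot.read_grip_width()*88)
p=np.radians(80); s=.5**.5; z=np.array([np.cos(p)*s,np.sin(p)*s,-s]); y=np.array([-np.sin(p),np.cos(p),0])
C=np.array([.553,.132,.25]); R=np.c_[np.cross(y,z),y,z]
q0=np.array(robot.read_qpos()); q1=np.array(robot.ik(C-.043*z,R)); print(q1.round(1))
for k in range(1,6): robot.movej(list(q0+(q1-q0)*k/5))
robot.dwell(.5)
print(robot.read_t(),robot.read_position(),C-.043*z,robot.read_grip_width()*88,robot.read_finger_force(),np.abs(robot.read_qvel()).max())
o=[]
for n in('side','top'):
    im,d=robot.grab_frame(n); P=pts(n,d); i=im.astype(int)
    m=(i[...,0]-i[...,1]>60)&(i[...,2]-i[...,1]>0)&(P[...,2]>.15)&(P[...,2]<.4)&(abs(P[...,0]-.55)<.15)
    print(n,m.sum(),np.median(P[m],0)); 
    w=im[130:260,240:400] if n=='side' else im[140:270,210:370]
    o.append(cv2.resize(w[...,::-1],None,fx=2.5,fy=2.5,interpolation=2))
cv2.imwrite('pics/final.png',np.hstack(o))
```

```text
[ 0.60085535  0.15318141 -1.14650088] 10.256302056908513
[ -3.3   8.9  -4.9 -46.5 -75.6   5.2]
12.7583 [0.54769453 0.10192866 0.28041736] [0.54772012 0.10205634 0.28040559] 9.986086832668821 29.999806843188708 0.17923652105854945
side 12 [0.54744048 0.0957377  0.25993834]
top 57 [0.55262229 0.13522754 0.26836788]
```

View pics/final.png

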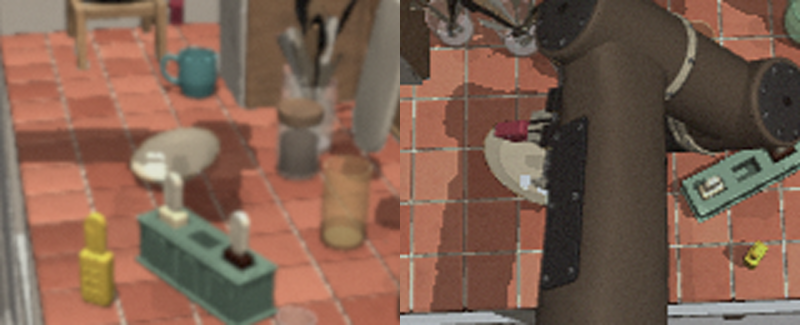

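The lolly is held with its chocolate seen at (0.553,0.135) (top-view crop (510,130)), directly over the dish. The middle cavity is empty and the other two lollies are still in place. The top surface reads z of about 0.268, which fits a centre at 0.25.

```bash
python3 -c "
from h import *
robot.dwell(.5); print(robot.read_finger_force(), robot.job_done())"
```

```text
the job is handed in; nothing more can be done
29.999768489433336 None
```

I handed the job in with the gripper holding the pink lolly at about 45° (set by the arm's pose), handle end up, its chocolate over the middle of the dish and its lower end about 0.2 m above it; the other two lollies and the dish showed no movement in the last pictures, but no verdict came back.

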